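# Trial-fit the sample wheel's new taper arbor and drift it out again

### The job

The sampler's wheel is off and its new taper-shank arbor (the one with the hexagon head, in the white parts rack) needs a trial fit in the upright drive spindle: seat it with a twisting push until its collar is fully home on the spindle face, and let go of it so that it holds by its own bite. Then free it without pulling on it: drive the steel drift through the spindle's cross slot, under the shank, until the arbor is jacked right up and loose, and leave it standing on the drift in the slot. Do not force the sprung spindle down in its bearing at any time, and leave the other things where they are.

Things in the scene. Friction and masses are not known exactly. Their poses are not given: they have to be found in the camera images.
- arbor_hex (a point): Centre of the hexagon head of the steel arbor, which stands upright in one of the three holes of the white parts rack. Hexagon 26 mm across flats, 34 mm high; flats face the point's x axis and every 60 deg from it; z up along the arbor. Under it a round spigot (30 mm across, 12 high), then a collar. The collar's underside is 37 mm below this point, the arbor's top 17 mm above. 0.4 kg.
- arbor_collar (a point): Centre of the underside of the arbor's collar (40 mm across, 8 mm thick); z up along the arbor. In the rack the collar rests on the rack's top, 86 mm above the bench, and the shank hangs in a 32 mm hole; the holes are 75 mm apart.
- arbor_end (a point): Rounded lower end of the arbor's taper shank, 68 mm below the collar's underside. The shank is 27 mm across under the collar and 14 mm near this end (the radius shrinks 1 mm in 10).
- spindle_face (a point): Centre of the mouth of the sampler's drive spindle: a fixed upright steel column 46 mm across; this point lies on its top face, 140 mm above the bench, z up. The taper bore, 25 mm across at the mouth and 46 mm deep, opens below into the cross slot. Home, the arbor's collar rests hard on this face; the shank first bites with the collar about 10 mm above it.
- sampler: The white sampler that carries the spindle; origin on the bench, on the spindle's axis. Round deck 170 mm across, 45 mm high; housing 100 mm high from 90 mm on its +x side. From first bite to home the springy bore resists: pushed straight 40 to 50 N; while the arbor is kept turning, about 1 rad per 2 to 3 mm of advance, to and fro, only 8 to 20 N, 0.5 N m. It then holds: 25 to 35 N to get out.
- spindle (a joint): How far the spindle is pushed down in the sampler, in m: 0 at its top stop, where the bearing's preload spring holds it. It stays there up to a down push of about 22 N and then gives by 1 mm for every 4 N more; it springs back. Forced down by more than 1.5 mm (about 28 N) the bearing is spoilt.
- slot (a point): Centre of the floor of the spindle's cross slot, on the spindle's axis, 60 mm above the bench, 15 mm above the deck. The slot runs right through the column along the point's y axis, open at both ends, 17 mm wide (x) and 34 mm high (z up). With the arbor home its shank end is 12 mm above this floor; lifted 10 mm it is loose.
- drift_tail (a point): Point in the tail of the steel drift, mid-thickness, 13 mm above its underside, 35 mm from the tail end, 170 mm from the nose; x to the nose, z up. A flat wedge 205 mm long, 12 mm thick, on its long edge. Underside straight; height 7 mm at the nose, rising evenly to 26 mm at 95 mm from it, then level. 0.3 kg. Driving it takes about 10 to 20 N.
- drift_nose (a point): Nose of the drift, at the level of its underside, mid-thickness; x points on out of the nose, z up. The underside of the nose is bevelled, 4 mm up over its first 20 mm. At the start the drift stands in the groove of a low white tray: groove floor 9 mm and tray top 16 mm above the bench, so 19 mm of the tail stand proud.
- pin: Bystander: straight-shanked steel locating pin with a round knurled head, 34 mm across, standing in the parts rack; not wanted. Origin: centre of the underside of its flange
- capscrew: Bystander: short steel screw with a flat grey round cap, 40 mm across, standing in the parts rack; not wanted. Origin: centre of the underside of its flange
- jar: Bystander: brown glass jar with a black lid, 56 mm across, 75 mm high. Origin: centre of its underside
- reagent: Bystander: white plastic reagent bottle with a white cap, 48 mm across, 105 mm high. Origin: centre of its underside
- cup: Bystander: small empty white sample cup, 34 mm across, 28 mm high. Origin: centre of its underside
- pen: Bystander: blue pen lying on the bench, 8 mm thick, 125 mm long. Origin: middle of its underside
- pipette: Bystander: white hand pipette lying on the bench, 16 mm thick, about 210 mm long. Origin: near its middle, at its underside
Things that resemble listed ones, but are neither listed nor needed, are in the scene too. What is shaped like the part that bears arbor_hex but orange is not meant.

How it is judged:
On the way, in this order (a step that is already met when the one before it is completed fails the run):
1. the arbor is seated home in the spindle (collar within 2 mm of the face, upright, on the axis) and let go (z of arbor_collar in the frame of spindle_face below 0.002 m and horizontal distance between arbor_collar and spindle_face below 0.002 m and angle between arbor_collar's own z axis and vertical below 0.05 rad and contact force between the fingers and arbor below 0.5 N), for 0.3 s.
2. the drift, through the slot, bears on the end of the seated arbor, which nothing else holds (contact force between drift and arbor above 2 N and z of arbor_collar in the frame of spindle_face below 0.007 m and horizontal distance between arbor_collar and spindle_face below 0.004 m and contact force between the fingers and arbor below 0.5 N), for 0.05 s.
At the end, for the whole second after the job is handed in: The arbor stands loose and upright (within 0.15 rad) on the spindle's axis (within 5 mm), its collar 10.5 to 18 mm above the face, its end resting on the drift, which lies through the slot on the slot's floor (nose within 6 mm of the floor's height); both at rest and let go (z of arbor_collar in the frame of spindle_face between 0.0105 and 0.018 m and horizontal distance between arbor_collar and spindle_face below 0.005 m and angle between arbor_collar's own z axis and vertical below 0.15 rad and contact force between drift and arbor above 1 N and z of drift_nose in the frame of slot between -0.006 and 0.006 m and linear speed of each of arbor, drift below 0.02 m/s); the robot touches nothing.
It fails at once if the spindle is forced down in its bearing by more than 1.5 mm (value of joint spindle above 0.0015 m).
It fails at once if a bystander is shifted by more than 30 mm (distance of any of pin, capscrew, jar, reagent, cup, pen, pipette from where it was at the start of the episode above 0.03 m).
It also fails if it takes over 72 s, if anything falls off the work surface, if the arm or the gripper's body presses on something with over 40 N, if the wrist force passes 120 N, or if a joint passes its speed limit or range.

### The arm

A 6-joint arm with a two-finger parallel gripper is mounted at the origin on the work surface. World frame = base frame: x ahead of the robot, y to its left, z up, the work surface at z = 0. Lengths are in m, angles in rad, forces in N, time in s.
With the tool pointing down it reaches from about 0.275 to 0.85 m from the base axis. Payload 5.2 kg.
Tool frame: the origin (TCP) lies on the centre line of the jaws, within the pads' length; the fingertips stand 19 mm ahead of it and the grasp point (between the pads) is the TCP; z points along the fingers, y is the line along which they close (so a half turn about z gives the same grasp; the last joint's range is limited). The gripper opens to 85 mm and grips with 20 to 120 N. Pads are 22 mm wide; open, the fingers measure 114 mm over their backs; the gripper's body (76 mm by 85 mm) begins 54 mm behind the grasp point. The pads swing forward as they close: fully open they stand 13 mm farther back than shut.
Start: joints at [-1.446, 0.259, 1.535, -0, 1.348, -0.203], TCP at [0.177, -0.521, 0.25] pointing down, gripper open.
Joint ranges: [-3.14, 3.14], [-0.91, 2.08], [0.19, 2.58], [-1.22, 4.36], [0.22, 2.71], [-3.12, 3.12]. Speed limits (rad/s): [2.57, 2.57, 3.14, 3.14, 3.14, 3.14].

### API

Orientations are given as a rotation vector (axis times angle).
In Python, from station import ctrl gives the robot as it stands.
- The arm moves only by the tool move_arm, never from a script. Its argument "increments" is a list of rows, each a list of 2 entries, a list of its own where there are three numbers: the shift along the world's x, y, z in m, then the turn about the world's z in degrees. In form: [[[dx, dy, dz], turn], ...]. A call has 1 to 20 rows; each row shifts and turns the commanded pose from where the row before left it; what a row does not reach is not made up. A row lasts 1/10 s, in which the tool goes at most 50 mm and 8.59 degrees, less where a joint would pass 70% of its speed; a pose out of reach is approached as far as the arm can. A call is refused whole if a number of a shift passes 0.05 or a number of a turn 8.59, either way. A call with a gripper value outside its range is refused whole. "jaw" is the closure in counts, from 0 (fully open) to 255 (shut), set as the call begins (left out, the last holds). The fingers move at their own pace and stop on an object; "newtons" is the grip in N (left out, the last holds). Time passes only in rows, so rows that do not move let the fingers close. It gives the time, the measured TCP pose, the force, the opening and the grip force at its end, in the units of the state.
- ctrl.read_state(): the state, without advancing time (a new reading comes with each control period).
- ctrl.grab_frame(name): name is "scene" or "top" or "wrist"; returns a dict with "frame" (420x560x3 uint8, blue, green, red), "intrinsics" (3x3 intrinsics, pixels), "rvec" (rotation vector, rad) and "tvec" (3), from world to camera coordinates, as OpenCV has them. Camera axes: x right, y down, z forward; pixel columns grow to the right and rows downward; lengths in m; the calibration is good to about 2 mm. A picture is of the moment at which its call begins. There is no depth.
- ctrl.job_done(): hands the job in; it is judged then, once.
Trained networks look in the newest picture that a camera, given by its name, has taken for a name from the list of things; names that differ only in an ending like _2 or _b are one class to them, and where a whole thing is asked for, a point or a joint stands for the part that bears it (a point fixed in the world has none). Each returns a list of dicts, best first, with "conf" (0 to 1); they miss things now and then, are a little off and sometimes report something else, mostly with a low value. They report only what shows in the picture. A call takes as long as a camera call. They do not tell look-alikes from the thing itself.
- ctrl.search_frame(target, camera): "position" ([x, y, z] in m, in world coordinates, good to about 4 mm: the middle of the surface that is visible of it).
- ctrl.mark_of(target, camera): "position" ([x, y, z] in m, in world coordinates, good to about 4 mm: a listed point, or the origin of a listed thing).
The state is a dict: "clock": time; "q": joint angles; "qd": joint speeds; "joint_efforts": joint torques, N m; "tcp_pos": TCP position; "eef_rot": TCP orientation; "force": force on the tool from outside, world axes, zero at the start; "wrist_torque": the same for the moment, N m; "opening": finger opening in m; "finger_force": force on a finger pad.
Only numpy, scipy, OpenCV 4.12 (cv2) and the standard library are available. Lean on these libraries where they do the work, as an engineer would, in place of code of your own. Each camera call takes 0.05 s, during which the arm holds its last target. There are 200 camera calls.

## Working session

There is one attempt and no reset: what is moved stays moved. The work goes in short steps, Python scripts to look and compute and a tool call to move; the robot and the scene stay as the last step left them, time stands still between calls to the robot, and variables do not carry over. Pictures are saved under pics/ and viewed, at most 13 in all, crops included, and the job is handed in when it is done.

Besides the shell and the picture viewer there is one more tool, called as name([rows], argument=value, ...), one row to a line, values as JSON. move_arm: Moves the arm, as the interface text tells. Its arguments: {"type":"object","properties":{"increments":{"type":"array"},"jaw":{"type":"number"},"newtons":{"type":"number"}},"required":["increments"]}

```bash
mkdir -p pics; cat > h.py <<'E'
from station import ctrl
import cv2, numpy as np
def snap(cam,fn=None):
    d=ctrl.grab_frame(cam)
    if fn: cv2.imwrite('pics/'+fn,d['frame'])
    return d
def proj(d,p):
    q,_=cv2.projectPoints(np.array(p,float).reshape(-1,3),np.array(d['rvec'],float),np.array(d['tvec'],float),np.array(d['intrinsics'],float),None)
    return q.reshape(-1,2)
def ray(d,uv,z):
    R=cv2.Rodrigues(np.array(d['rvec'],float))[0];t=np.array(d['tvec'],float).ravel();K=np.array(d['intrinsics'],float)
    c=-R.T@t; v=R.T@np.linalg.inv(K)@np.array([uv[0],uv[1],1.]);return c+v*(z-c[2])/v[2]
E
python3 - <<'E'
from h import *
D={c:snap(c,c+'0.png') for c in('scene','top')}
for n in ['arbor_hex','arbor_collar','spindle_face','sampler','slot','drift_tail','drift_nose','pin','capscrew','jar','reagent','cup','pen','pipette']:
  for c in D:
    for r in ctrl.mark_of(n,c)[:3]:
      print(n,c,round(r['conf'],2),np.round(r['position'],3),proj(D[c],r['position'])[0].round())
i=cv2.imread
a=np.hstack([cv2.imread('pics/scene0.png'),cv2.imread('pics/top0.png')]);
E
```

```text
arbor_hex scene 0.86 [ 0.527 -0.274  0.124] [266. 155.]
arbor_hex scene 0.68 [ 0.634 -0.393  0.106] [207. 155.]
arbor_hex top 0.59 [ 0.632 -0.391  0.107] [414. 206.]
arbor_hex top 0.51 [ 0.531 -0.273  0.124] [359. 258.]
arbor_collar scene 0.83 [ 0.532 -0.276  0.087] [264. 166.]
arbor_collar scene 0.58 [ 0.633 -0.387  0.069] [210. 166.]
arbor_collar top 0.8 [ 0.635 -0.392  0.07 ] [408. 206.]
arbor_collar top 0.68 [ 0.53  -0.273  0.089] [355. 257.]
spindle_face scene 0.84 [0.69  0.199 0.139] [359. 304.]
spindle_face scene 0.34 [ 0.53  -0.275  0.02 ] [265. 185.]
spindle_face top 0.87 [0.685 0.197 0.145] [111. 179.]
spindle_face top 0.36 [ 0.524 -0.199  0.086] [319. 261.]
spindle_face top 0.33 [ 0.727 -0.086 -0.001] [262. 169.]
sampler scene 0.59 [ 0.686  0.192 -0.003] [348. 340.]
sampler top 0.65 [ 0.691  0.196 -0.   ] [133. 186.]
slot scene 0.87 [0.686 0.194 0.059] [352. 325.]
slot top 0.83 [0.694 0.199 0.06 ] [124. 181.]
slot top 0.23 [ 0.715 -0.298 -0.001] [356. 173.]
drift_tail scene 0.86 [ 0.517 -0.028  0.023] [331. 232.]
drift_tail top 0.59 [ 0.516 -0.025  0.022] [234. 265.]
drift
[... 473 characters left out ...]
0.746 -0.186 -0.   ] [306. 160.]
reagent scene 0.78 [ 0.784 -0.082 -0.002] [230. 280.]
reagent scene 0.42 [ 0.719 -0.087  0.   ] [252. 264.]
reagent top 0.62 [ 0.786 -0.082  0.002] [259. 143.]
cup scene 0.57 [ 0.724 -0.088 -0.002] [250. 265.]
cup top 0.72 [ 0.722 -0.086 -0.001] [261. 171.]
pen scene 0.52 [ 0.514 -0.026  0.018] [332. 233.]
pen scene 0.43 [ 0.654 -0.153  0.004] [257. 234.]
pen top 0.68 [ 0.649 -0.152 -0.001] [291. 203.]
pipette scene 0.75 [ 0.712 -0.299  0.003] [206. 213.]
pipette scene 0.4 [ 0.524 -0.198  0.086] [285. 180.]
pipette top 0.95 [ 0.718 -0.302 -0.004] [357. 172.]
pipette top 0.5 [ 0.727 -0.087 -0.001] [262. 169.]
pipette top 0.26 [ 0.783 -0.081  0.004] [259. 144.]
```

View pics/scene0.png

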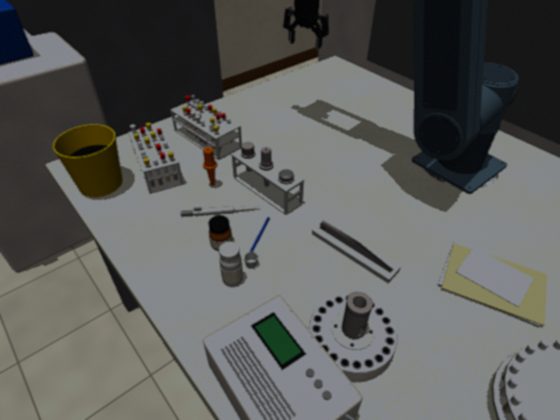

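View pics/top0.png

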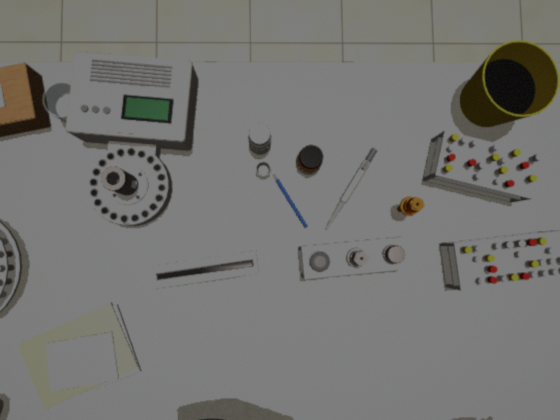

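Candidates for the arbor in the top picture are the three things in the white rack plus one outside it:
- The grey hex head in the middle hole, at (359,258).
- The round pin at (394,254).
- The flat capscrew at (319,260).
- The orange look-alike at (411,206), outside the rack.

I choose the middle one in the rack. I'll hover over it and check it with a close wrist crop before reaching down.

move_arm([
  [[0.035, 0.025, 0], 0],
  [[0.035, 0.025, 0], 0],
  [[0.035, 0.025, 0], 0],
  [[0.035, 0.025, 0], 0],
  [[0.035, 0.025, 0], 0],
  [[0.035, 0.025, 0], 0],
  [[0.035, 0.025, 0], 0],
  [[0.035, 0.025, 0], 0],
  [[0.035, 0.025, 0], 0],
  [[0.035, 0.022, 0], 0],
  [[0, 0, 0], 0],
  [[0, 0, 0], 0],
])

```text
clock: 2.7
tcp_pos: [0.5276, -0.2729, 0.25]
eef_rot: [-3.099, -0.516, 0.001]
force: [0.6, 0.5, -0.3]
opening: 0.0854
finger_force: 0.0
```

```bash
python3 - <<'E'
from h import *
s=ctrl.read_state();print({k:np.round(s[k],3) for k in s})
print(cv2.Rodrigues(np.array(s['eef_rot']))[0].round(3))
d=snap('wrist','w1.png')
for n in ['arbor_hex','arbor_collar','pin','capscrew']:
    for r in ctrl.mark_of(n,'wrist')[:3]:
      print(n,round(r['conf'],2),np.round(r['position'],4),proj(d,r['position'])[0].round())
E
```

```text
{'clock': np.float64(2.7), 'q': array([-0.665,  0.338,  1.425, -0.   ,  1.379,  0.576]), 'qd': array([-0.04 , -0.013,  0.017, -0.008,  0.001, -0.004]), 'joint_efforts': array([ 1.3660e+00, -4.9384e+01, -2.9782e+01,  2.0600e-01, -4.0000e-02,
        7.2000e-02]), 'tcp_pos': array([ 0.528, -0.273,  0.25 ]), 'eef_rot': array([-3.099e+00, -5.160e-01,  1.000e-03]), 'force': array([ 0.627,  0.455, -0.297]), 'wrist_torque': array([-0.037, -0.003,  0.024]), 'finger_force': np.float64(0.0), 'opening': np.float64(0.085)}
[[ 0.946  0.324 -0.001]
 [ 0.324 -0.946  0.   ]
 [-0.001 -0.    -1.   ]]
arbor_hex 0.98 [ 0.6342 -0.3914  0.1014] [439. 129.]
arbor_hex 0.83 [ 0.5261 -0.2744  0.1237] [277. 204.]
arbor_collar 0.73 [ 0.5279 -0.2753  0.1242] [279. 203.]
arbor_collar 0.72 [ 0.6358 -0.3929  0.0704] [425. 126.]
arbor_collar 0.51 [ 0.7154 -0.3027 -0.0019] [355.  28.]
pin 0.64 [ 0.5394 -0.3479  0.0876] [349. 205.]
capscrew 0.55 [ 0.5266 -0.1974  0.0861] [203. 169.]
```

View pics/w1.png

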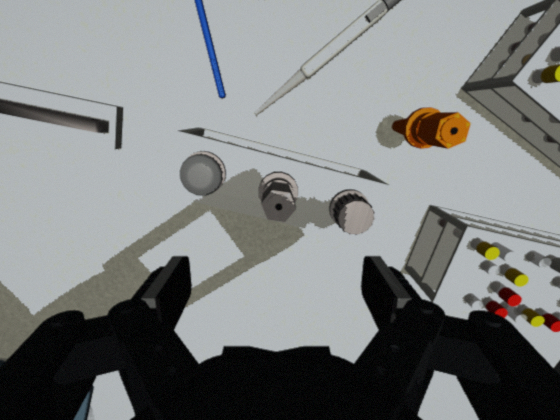

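The wrist picture shows the hex arbor at (278,205) in the middle of the rack, between the capscrew (203,173) and the knurled pin (352,212). The orange decoy stands apart at (438,128). Next is a close crop to get the hex yaw.

```bash
python3 - <<'E'
from h import *
f=cv2.imread('pics/w1.png')
c=cv2.resize(f[165:235,230:330],None,fx=7,fy=7,interpolation=cv2.INTER_CUBIC)
c=cv2.convertScaleAbs(c,alpha=1.6,beta=0)
cv2.imwrite('pics/w1c.png',c)
d=ctrl.grab_frame('wrist')
for uv in [(278,207)]: print(ray(d,uv,0.140))
E
```

```text
[ 0.52760092 -0.27607824  0.14      ]
```

View pics/w1c.png

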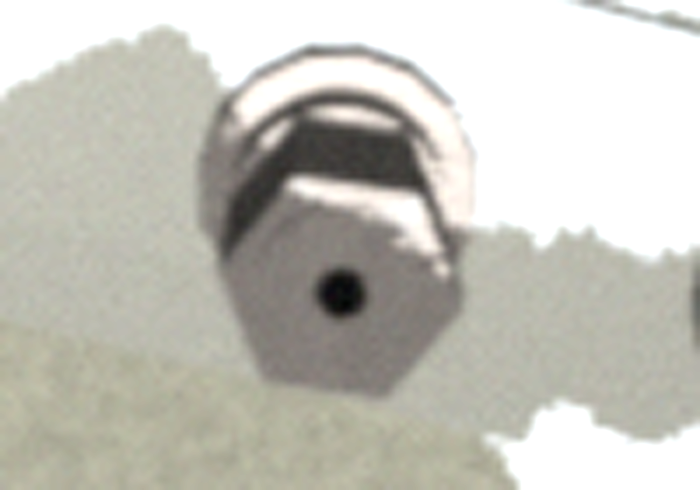

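```bash
python3 - <<'E'
from h import *
d=ctrl.grab_frame('wrist')
V=[(222,255),(268,380),(388,397),(463,290),(415,190),(290,183)]
W=np.array([ray(d,(u/7+230-.5+.5/7,v/7+165-.5+.5/7),0.140)[:2] for u,v in V])
c=ray(d,(342/7+229.57,292/7+164.57),0.14)[:2];print(c,W.mean(0))
r=W-c;a=np.degrees(np.arctan2(r[:,1],r[:,0]));print(np.linalg.norm(r,axis=1),a,a%60)
b=np.degrees(np.angle(np.exp(6j*np.radians(a)).mean()))/6
print('vertex',b%60,'flat normal',(b+30)%60)
R=cv2.Rodrigues(np.array(ctrl.read_state()['eef_rot']))[0];print('tool y',np.degrees(np.arctan2(R[1,1],R[0,1])))
E
```

```text
[ 0.52839533 -0.27618916] [ 0.52935552 -0.27573839]
[0.01497755 0.01428487 0.01447554 0.01443974 0.01519728 0.01474865] [  90.83161509  160.06313483 -138.47206779  -70.29205117  -15.52601492
   43.30964136] [30.83161509 40.06313483 41.52793221 49.70794883 44.47398508 43.30964136]
vertex 41.89306360112609 flat normal 11.893063601126084
tool y -71.3169724487607
```

move_arm([
  [[0.001, -0.0026, 0], 7.8],
  [[0, 0, -0.02], 7.8],
  [[0, 0, -0.03], 7.7],
  [[0, 0, -0.03], 0],
  [[0, 0, -0.025], 0],
  [[0, 0, -0.012], 0],
  [[0, 0, -0.005], 0],
  [[0, 0, 0], 0],
  [[0, 0, 0], 0],
], jaw=0)

```text
clock: 3.95
tcp_pos: [0.5288, -0.277, 0.1296]
eef_rot: [2.93, 1.127, 0.002]
force: [0.2, 0.6, 0.4]
opening: 0.0855
finger_force: 0.0
```

move_arm([
  [[0, 0, 0], 0],
  [[0, 0, 0], 0],
  [[0, 0, 0], 0],
  [[0, 0, 0], 0],
  [[0, 0, 0], 0],
  [[0, 0, 0], 0],
  [[0, 0, 0], 0],
  [[0, 0, 0], 0],
], jaw=255, newtons=80)

```text
clock: 4.75
tcp_pos: [0.5283, -0.2764, 0.1288]
eef_rot: [2.932, 1.128, 0.001]
force: [-1.3, 1.3, 5.3]
opening: 0.0248
finger_force: 79.5
```

```bash
python3 - <<'E'
from h import *
s=ctrl.read_state();print({k:np.round(s[k],4) for k in s})
d=snap('wrist','w2.png')
E
```

```text
{'clock': np.float64(4.75), 'q': array([-6.6900e-01,  4.4280e-01,  1.5810e+00,  1.0000e-04,  1.1172e+00,
        1.6730e-01]), 'qd': array([-0.0004, -0.001 ,  0.0008,  0.0025, -0.0002,  0.0002]), 'joint_efforts': array([-2.99800e-01, -4.86454e+01, -2.47177e+01, -6.27000e-02,
       -4.93500e-01,  8.00000e-03]), 'tcp_pos': array([ 0.5283, -0.2764,  0.1288]), 'eef_rot': array([2.9316e+00, 1.1278e+00, 6.0000e-04]), 'force': array([-1.2626,  1.2812,  5.2599]), 'wrist_torque': array([ 0.1497,  0.1595, -0.0258]), 'finger_force': np.float64(79.504), 'opening': np.float64(0.0248)}
```

View pics/w2.png

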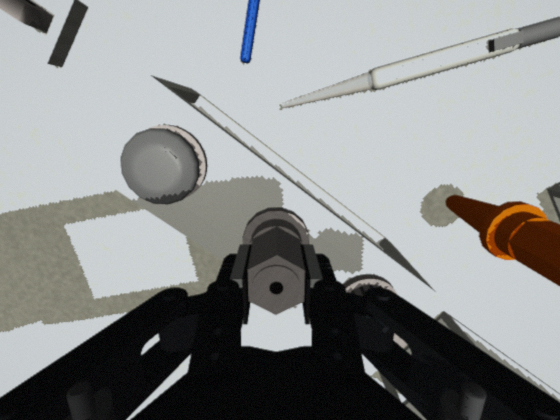

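The arbor is held on its flats at (277,270) with the head upright. Next: lift it and carry it over to the spindle.

move_arm([
  [[0, 0, 0.01], 0],
  [[0, 0, 0.03], 0],
  [[0, 0, 0.04], 0],
  [[0, 0, 0.04], 0],
  [[0, 0, 0.03], 0],
  [[0.013, 0.039, 0], 0],
  [[0.013, 0.039, 0], 0],
  [[0.013, 0.039, 0], 0],
  [[0.013, 0.039, 0], 0],
  [[0.013, 0.039, 0], 0],
  [[0.013, 0.039, 0], 0],
  [[0.013, 0.039, 0], 0],
  [[0.013, 0.039, 0], 0],
  [[0.013, 0.039, 0], 0],
  [[0.013, 0.039, 0], 0],
  [[0.013, 0.039, 0], 0],
  [[0.016, 0.044, 0], 0],
  [[0, 0, 0], 0],
  [[0, 0, 0], 0],
  [[0, 0, 0], 0],
])

```text
clock: 6.8
tcp_pos: [0.6867, 0.1959, 0.2776]
eef_rot: [2.932, 1.127, -0.003]
force: [-0.5, -0.3, -4.4]
opening: 0.0245
finger_force: 79.5
```

```bash
python3 - <<'E'
from h import *
s=ctrl.read_state();print({k:np.round(s[k],4) for k in s})
D={}
for c in ('scene','top','wrist'):
  D[c]=snap(c,c+'3.png')
  for n in ['arbor_hex','arbor_collar','arbor_end','spindle_face','slot','sampler']:
    for r in ctrl.mark_of(n,c)[:2]:
      print(n,c,round(r['conf'],2),np.round(r['position'],4),proj(D[c],r['position'])[0].round())
f=[cv2.imread('pics/%s3.png'%c) for c in ('scene','top','wrist')]
a=proj(D['scene'],[.688,.197,.16])[0].astype(int);b=proj(D['top'],[.688,.197,.14])[0].astype(int)
A=cv2.resize(f[0][max(0,a[1]-65):a[1]+65,max(0,a[0]-65):a[0]+65],(390,390));
B=cv2.resize(f[1][max(0,b[1]-65):b[1]+65,max(0,b[0]-65):b[0]+65],(390,390))
print(a,b);cv2.imwrite('pics/c3.png',cv2.convertScaleAbs(np.hstack([A,B]),alpha=1.5))
E
```

```text
{'clock': np.float64(6.8), 'q': array([ 1.2240e-01,  5.5300e-01,  1.0260e+00, -6.0000e-04,  1.5644e+00,
        9.5920e-01]), 'qd': array([-0.0173, -0.0134,  0.003 ,  0.0006, -0.0028,  0.0028]), 'joint_efforts': array([ 1.14090e+00, -6.46459e+01, -3.23462e+01,  1.12500e-01,
       -5.80000e-03,  8.00000e-04]), 'tcp_pos': array([0.6867, 0.1959, 0.2776]), 'eef_rot': array([ 2.9322,  1.1273, -0.003 ]), 'force': array([-0.5068, -0.3371, -4.4275]), 'wrist_torque': array([-0.0467,  0.0335,  0.0013]), 'finger_force': np.float64(79.4773), 'opening': np.float64(0.0245)}
arbor_hex scene 0.93 [0.6836 0.2005 0.2727] [374. 254.]
arbor_hex scene 0.65 [ 0.6346 -0.3918  0.105 ] [207. 155.]
arbor_collar scene 0.79 [0.69   0.1954 0.2316] [365. 270.]
arbor_collar scene 0.63 [ 0.6327 -0.3886  0.066 ] [210. 167.]
arbor_end scene 0.88 [ 0.6396 -0.3921 -0.0024] [210. 186.]
spindle_face scene 0.85 [0.6883 0.1944 0.1391] [357. 302.]
slot scene 0.69 [0.6863 0.1941 0.063 ] [353. 324.]
sampler scene 0.67 [ 0.6893  0.194  -0.0013] [347. 341.]
sampler scene 0.65 [0.6911 0.1939 0.2331] [364. 270.]
arbor_hex top 0.
[... 325 characters left out ...]
ndle_face top 0.58 [0.6868 0.1964 0.1444] [111. 179.]
spindle_face top 0.31 [0.4926 0.138  0.0095] [158. 277.]
slot top 0.75 [0.6905 0.197  0.0566] [125. 183.]
slot top 0.39 [ 0.7265 -0.0838  0.    ] [260. 169.]
sampler top 0.58 [6.907e-01 1.968e-01 4.000e-04] [133. 186.]
arbor_hex wrist 0.64 [ 0.7809 -0.0797 -0.0022] [454. 247.]
arbor_hex wrist 0.58 [0.6884 0.1943 0.275 ] [281. 276.]
arbor_collar wrist 0.82 [0.6852 0.1966 0.2348] [274. 243.]
arbor_collar wrist 0.34 [ 0.5185 -0.0324  0.0224] [312. 347.]
arbor_end wrist 0.64 [0.689  0.1985 0.172 ] [276. 207.]
spindle_face wrist 0.65 [0.6859 0.1958 0.1415] [276. 201.]
sampler wrist 0.82 [ 0.687   0.1952 -0.0014] [277. 172.]
[360 295] [111 178]
```

View pics/c3.png

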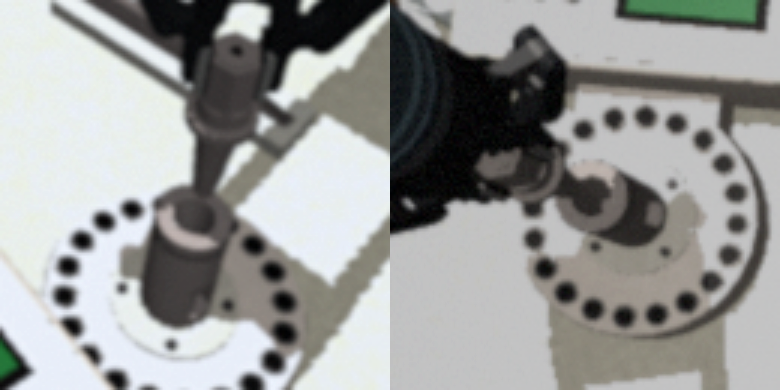

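View pics/wrist3.png

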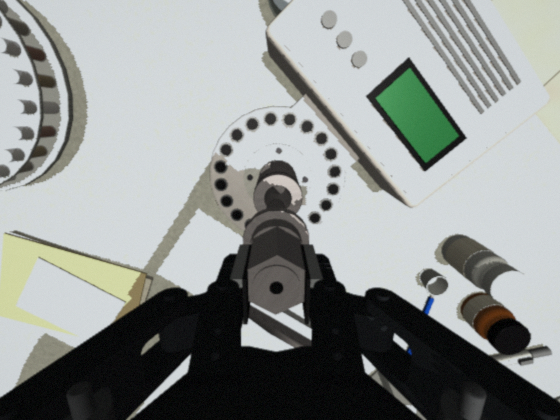

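The arbor hangs upright over the spindle mouth, which is at (276,195) in the wrist view. The TCP is within about 1 mm of the spindle axis, so I'll lower gently.

move_arm([
  [[0.001, 0, -0.01], 0],
  [[0, 0, -0.015], 0],
  [[0, 0, -0.012], 0],
  [[0, 0, -0.01], 0],
  [[0, 0, -0.008], 0],
  [[0, 0, -0.006], 0],
  [[0, 0, -0.005], 0],
  [[0, 0, -0.004], 0],
  [[0, 0, 0], 0],
  [[0, 0, 0], 0],
], newtons=100)

```text
clock: 8.85
tcp_pos: [0.6878, 0.1961, 0.208]
eef_rot: [2.932, 1.127, -0.002]
force: [-1.3, -3.3, -4.9]
opening: 0.0244
finger_force: 99.9
```

```bash
python3 - <<'E'
from h import *
s=ctrl.read_state();print({k:np.round(s[k],4) for k in ('tcp_pos','force','wrist_torque')})
for c in ('scene','top','wrist'):
  d=snap(c,c+'4.png')
  for n in ['arbor_collar','spindle_face']:
    for r in ctrl.mark_of(n,c)[:1]:
      print(n,c,round(r['conf'],2),np.round(r['position'],4),proj(d,r['position'])[0].round())
E
```

```text
{'tcp_pos': array([0.6878, 0.1961, 0.208 ]), 'force': array([-1.3236, -3.2836, -4.9152]), 'wrist_torque': array([-0.8051,  0.3965,  0.0097])}
arbor_collar scene 0.94 [0.6909 0.1964 0.1633] [359. 295.]
spindle_face scene 0.74 [0.6903 0.1983 0.1388] [358. 304.]
arbor_collar top 0.76 [ 0.6352 -0.3897  0.0685] [407. 206.]
spindle_face top 0.95 [0.686  0.1951 0.1449] [112. 179.]
arbor_collar wrist 0.79 [0.6874 0.2008 0.1593] [270. 234.]
spindle_face wrist 0.37 [ 7.225e-01 -8.620e-02 -7.000e-04] [452. 303.]
```

move_arm([
  [[-0.0005, -0.0015, 0], 0],
  [[0, 0, 0], 0],
  [[0, 0, 0], 0],
])

```text
clock: 9.6
tcp_pos: [0.6878, 0.1956, 0.2086]
eef_rot: [-2.932, -1.128, -0.002]
force: [-1.1, -1.5, -3.2]
opening: 0.024
finger_force: 100.0
```

move_arm([
  [[-0.0003, -0.001, -0.002], 0],
  [[0, 0, -0.002], 0],
  [[0, 0, -0.002], 0],
  [[0, 0, 0], 0],
  [[0, 0, 0], 0],
])

```text
clock: 10.1
tcp_pos: [0.6874, 0.1944, 0.2022]
eef_rot: [-2.932, -1.128, -0.0]
force: [0.3, -0.6, -3.4]
opening: 0.0243
finger_force: 100.1
```

move_arm([
  [[0, -0.0003, -0.001], 0],
  [[0, 0, -0.0015], 0],
  [[0, 0, -0.0015], 0],
  [[0, 0, -0.001], 0],
  [[0, 0, 0], 0],
  [[0, 0, 0], 0],
])

```text
clock: 10.7
tcp_pos: [0.6872, 0.1939, 0.1971]
eef_rot: [-2.932, -1.128, 0.001]
force: [-1.3, 0.5, -4.2]
opening: 0.0243
finger_force: 100.0
```

move_arm([
  [[-0.0002, 0, -0.0003], 8],
  [[-0.0002, 0, -0.0004], 8],
  [[0, 0, -0.0004], 8],
  [[0, 0, -0.0004], -8],
  [[0, 0, -0.0004], -8],
  [[0, 0, -0.0004], -8],
  [[0, 0, -0.0004], -8],
  [[0, 0, -0.0004], -8],
  [[0, 0, -0.0004], -8],
  [[0, 0, -0.0004], 8],
  [[0, 0, -0.0004], 8],
  [[0, 0, -0.0004], 8],
  [[0, 0, -0.0004], 8],
])

```text
clock: 12.0
tcp_pos: [0.6869, 0.1937, 0.1923]
eef_rot: [2.842, 1.338, -0.0]
force: [-0.8, -1.5, -3.3]
opening: 0.0248
finger_force: 100.1
```

move_arm([
  [[0, 0, -0.0003], 8],
  [[0, 0, -0.0003], 8],
  [[0, 0, -0.0003], -8],
  [[0, 0, -0.0003], -8],
  [[0, 0, -0.0003], -8],
  [[0, 0, -0.0003], -8],
  [[0, 0, -0.0003], -8],
  [[0, 0, -0.0003], -8],
])

```text
clock: 12.8
tcp_pos: [0.6862, 0.1948, 0.1902]
eef_rot: [-3.102, -0.485, 0.001]
force: [-3.0, 2.2, -0.8]
opening: 0.0244
finger_force: 100.4
```

move_arm([
  [[-0.0003, 0.0002, -0.0003], 8],
  [[0, 0, -0.0003], 8],
  [[0, 0, -0.0003], 8],
  [[0, 0, -0.0003], 8],
  [[0, 0, -0.0003], 8],
  [[0, 0, -0.0003], 8],
  [[0, 0, -0.0003], -8],
  [[0, 0, -0.0003], -8],
])

```text
clock: 13.6
tcp_pos: [0.6868, 0.1938, 0.1886]
eef_rot: [2.849, 1.322, 0.002]
force: [-3.0, -0.3, 1.1]
opening: 0.0246
finger_force: 100.6
```

move_arm([
  [[-0.0003, 0, -0.0004], -8],
  [[0, 0, -0.0003], -8],
  [[0, 0, -0.0004], -8],
  [[0, 0, -0.0003], -8],
  [[0, 0, -0.0004], 8],
  [[0, 0, -0.0003], 8],
  [[0, 0, -0.0004], 8],
  [[0, 0, -0.0003], 8],
])

```text
clock: 14.4
tcp_pos: [0.6868, 0.1938, 0.1865]
eef_rot: [2.842, 1.337, 0.003]
force: [-2.7, -1.7, 1.5]
opening: 0.0247
finger_force: 101.1
```

move_arm([
  [[0, 0, -0.0004], -8],
  [[0, 0, -0.0003], -8],
  [[0, 0, -0.0004], -8],
  [[0, 0, -0.0003], -8],
  [[0, 0, -0.0004], 8],
  [[0, 0, -0.0003], 8],
  [[0, 0, -0.0004], 8],
  [[0, 0, -0.0003], 8],
])

```text
clock: 15.2
tcp_pos: [0.6869, 0.1938, 0.1845]
eef_rot: [2.841, 1.337, 0.004]
force: [-3.6, -2.5, 6.0]
opening: 0.0245
finger_force: 101.5
```

move_arm([
  [[0, 0, -0.0003], -8],
  [[0, 0, -0.0003], -8],
  [[0, 0, -0.0003], -8],
  [[0, 0, -0.0003], 8],
  [[0, 0, -0.0003], 8],
  [[0, 0, -0.0003], 8],
])

```text
clock: 15.8
tcp_pos: [0.6869, 0.1938, 0.183]
eef_rot: [2.841, 1.336, 0.004]
force: [-3.0, -1.2, 7.2]
opening: 0.0243
finger_force: 101.7
```

move_arm([
  [[0, 0, -0.0003], -8],
  [[0, 0, -0.0003], -8],
  [[0, 0, -0.0003], 8],
  [[0, 0, -0.0003], 8],
])

```text
clock: 16.2
tcp_pos: [0.6869, 0.1938, 0.1829]
eef_rot: [2.842, 1.335, 0.006]
force: [-5.7, -2.0, 13.0]
opening: 0.0242
finger_force: 102.4
```

```bash
python3 - <<'E'
from h import *
s=ctrl.read_state();print({k:np.round(s[k],4) for k in ('tcp_pos','force','wrist_torque')})
d=snap('scene','scene5.png')
for n in ['arbor_collar','spindle_face','arbor_hex']:
    for r in ctrl.mark_of(n,'scene')[:1]:
      print(n,round(r['conf'],2),np.round(r['position'],4),proj(d,r['position'])[0].round())
f=d['frame'];cv2.imwrite('pics/c5.png',cv2.resize(cv2.convertScaleAbs(f[240:350,300:420],alpha=1.6),None,fx=5,fy=5,interpolation=cv2.INTER_CUBIC))
E
```

```text
{'tcp_pos': array([0.6869, 0.1938, 0.1829]), 'force': array([-5.7464, -2.03  , 13.    ]), 'wrist_torque': array([-0.3631,  1.1509, -0.3839])}
arbor_collar 0.92 [0.6906 0.1953 0.1385] [357. 303.]
spindle_face 0.58 [0.691  0.195  0.1402] [357. 302.]
arbor_hex 0.91 [ 0.6379 -0.3911  0.1016] [207. 157.]
```

View pics/c5.png

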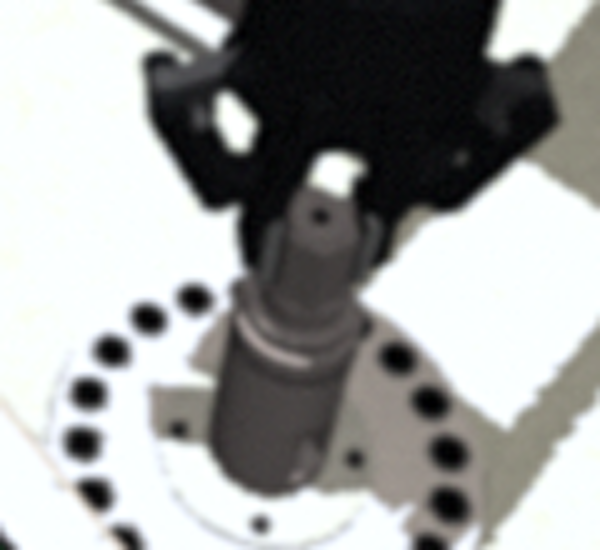

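The crop shows the collar down on the spindle face at about (300,340). The TCP stopped at 0.1829 against the predicted home of 0.1828, and the force is rising. One more twist in place, then relieve the push, let go and lift.

move_arm([
  [[0.0003, 0, 0], -8],
  [[0, 0, 0], -8],
  [[0, 0, 0], 8],
  [[0, 0, 0], 8],
  [[0, 0, 0.0006], 0],
  [[0, 0, 0.0008], 0],
  [[0, 0, 0.0008], 0],
  [[0, 0, 0], 0],
])

```text
clock: 17.2
tcp_pos: [0.6869, 0.1938, 0.183]
eef_rot: [2.845, 1.33, 0.002]
force: [-5.7, -1.3, 7.7]
opening: 0.0243
finger_force: 101.4
```

move_arm([
  [[0, 0, 0], 0],
  [[0, 0, 0], 0],
  [[0, 0, 0], 0],
  [[0, 0, 0], 0],
  [[0, 0, 0], 0],
  [[0, 0, 0], 0],
  [[0, 0, 0], 0],
  [[0, 0, 0], 0],
], jaw=0)

```text
clock: 18.0
tcp_pos: [0.6866, 0.1941, 0.181]
eef_rot: [-2.846, -1.33, -0.0]
force: [-0.0, -0.7, -0.3]
opening: 0.0855
finger_force: 0.0
```

move_arm([
  [[0, 0, 0.005], 0],
  [[0, 0, 0.015], 0],
  [[0, 0, 0.03], 0],
  [[0, 0, 0.03], 0],
  [[-0.02, -0.04, 0.01], 0],
  [[-0.02, -0.04, 0], 0],
  [[-0.03, -0.04, 0], 0],
  [[0, 0, 0], 0],
  [[0, 0, 0], 0],
])

```text
clock: 18.9
tcp_pos: [0.6164, 0.0732, 0.272]
eef_rot: [2.847, 1.327, 0.002]
force: [0.0, 0.7, -0.4]
opening: 0.0853
finger_force: 0.0
```

```bash
python3 - <<'E'
from h import *
s=ctrl.read_state();print({k:np.round(s[k],4) for k in ('q','tcp_pos','eef_rot','force')})
D={}
for c in ('scene','top','wrist'):
  D[c]=snap(c,c+'6.png')
  for n in ['arbor_hex','arbor_collar','spindle_face','slot','sampler','drift_tail','drift_nose']:
    for r in ctrl.mark_of(n,c)[:1]:
      print(n,c,round(r['conf'],2),np.round(r['position'],4),proj(D[c],r['position'])[0].round())
a=D['top']['frame'];A=cv2.resize(a[40:300,60:270],(484,600));
cv2.imwrite('pics/c6.png',cv2.convertScaleAbs(A,alpha=1.6))
E
```

```text
{'q': array([-6.1500e-02,  3.7350e-01,  1.3204e+00,  4.0000e-04,  1.4464e+00,
        6.3740e-01]), 'tcp_pos': array([0.6164, 0.0732, 0.272 ]), 'eef_rot': array([2.8475e+00, 1.3265e+00, 2.0000e-03]), 'force': array([ 0.0483,  0.6519, -0.3718])}
arbor_hex scene 0.79 [0.6857 0.1945 0.1779] [361. 288.]
arbor_collar scene 0.92 [ 0.6335 -0.3895  0.0678] [210. 166.]
spindle_face scene 0.64 [0.6909 0.1945 0.1379] [356. 303.]
slot scene 0.83 [0.6871 0.1963 0.0613] [353. 325.]
sampler scene 0.56 [ 0.6899  0.1936 -0.0031] [347. 342.]
drift_tail scene 0.75 [ 0.5151 -0.0258  0.0233] [332. 232.]
drift_nose scene 0.96 [0.4947 0.1401 0.0106] [389. 272.]
arbor_hex top 0.83 [ 0.6344 -0.395   0.1074] [416. 205.]
arbor_collar top 0.78 [ 0.6368 -0.3925  0.0716] [409. 205.]
sampler top 0.31 [ 0.7861 -0.0816  0.0008] [259. 143.]
drift_tail top 0.66 [ 0.5183 -0.0295  0.0228] [236. 264.]
drift_nose top 0.76 [0.4936 0.1385 0.0092] [158. 277.]
arbor_hex wrist 0.97 [0.6887 0.1927 0.1791] [244.  12.]
arbor_collar wrist 0.55 [0.6866 0.1959 0.1366] [245.  29.]
spindle_face wrist 0.67 [0.6853 0.1958 0.1367] [244.  30.]
slot wrist 0.84 [0.6897 0.1975 0.0593] [254.  47.]
sampler wrist 0.74 [ 0.6836  0.194  -0.0016] [256.  64.]
drift_tail wrist 0.71 [ 0.5196 -0.0327  0.0253] [272. 276.]
```

View pics/c6.png

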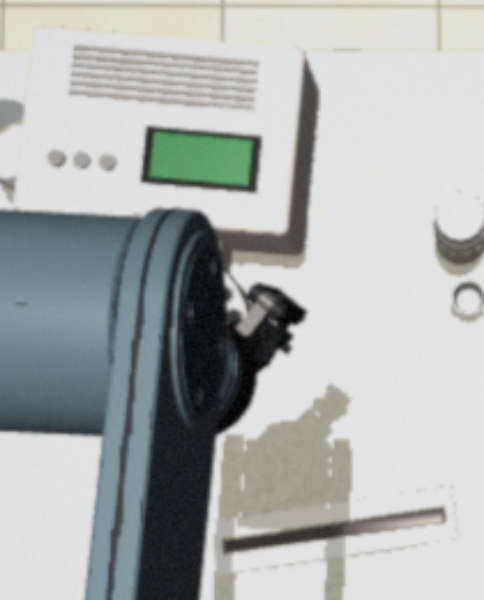

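Arbor stays seated with the hand clear of it. The top crop shows the drift lying in its tray from (225,545) at the nose to (443,513) at the tail. I'll work out the drift and sampler yaw.

```bash
python3 - <<'E'
from h import *
D={'top':ctrl.grab_frame('top'),'wrist':ctrl.grab_frame('wrist')}
for c,f,d in (('top','top0',D['top']),('wrist','wrist6',D['wrist'])):
  im=cv2.imread(f'pics/{f}.png').astype(int)
  g=((im[...,1]-im[...,2]>25)&(im[...,1]-im[...,0]>15)).astype('uint8')
  k=np.array([[.52,-.05],[.52,.16]]) 
  def rep(m,z,name):
    n,l,s,ce=cv2.connectedComponentsWithStats(m);i=1+np.argmax(s[1:,4])
    ys,xs=np.where(l==i);P=np.array([ray(d,(x,y),z)[:2] for x,y in zip(xs,ys)],'float32')
    r=cv2.minAreaRect(P);b=cv2.boxPoints(r);v=max((b[1]-b[0],b[2]-b[1]),key=np.linalg.norm)
    print(name,c,s[i],'center',r[0],'size',r[1],'angle',np.degrees(np.arctan2(v[1],v[0]))%180)
  rep(g,0.1,'screen')
  hull=proj(d,[[.46,-.08,.02],[.58,-.08,.02],[.55,.17,.02],[.44,.17,.02]]).astype(np.int32)
  m=np.zeros(g.shape,'uint8');cv2.fillPoly(m,[hull],1)
  gr=im.sum(2);rep((m*(gr<250)).astype('uint8'),0.033,'drift')
E
```

```text
screen top [125  97  44  23 828] center (0.8349645733833313, 0.14229121804237366) size (0.08463114500045776, 0.04037031903862953) angle 84.7741
drift top [156 260  97  20 524] center (0.5084473490715027, 0.03622040897607803) size (0.01313637662678957, 0.2026134729385376) angle 97.476875
screen wrist [409   0  58  31 969] center (0.8249838352203369, 0.1059301346540451) size (0.02292020432651043, 0.04937947914004326) angle 140.08968
drift wrist [ 171  192  119  100 1702] center (0.5114211440086365, 0.03926718980073929) size (0.02202184498310089, 0.20333828032016754) angle 97.52375
```

View pics/wrist6.png

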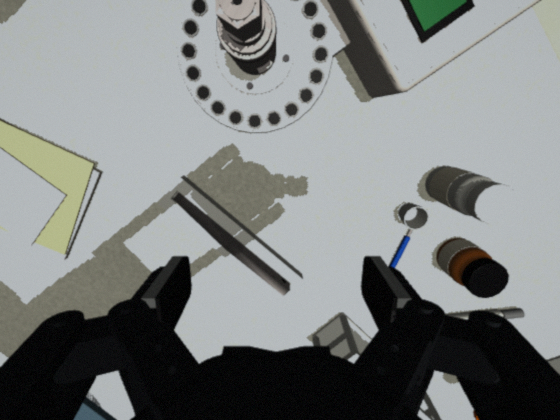

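move_arm([
  [[-0.016, -0.019, -0.03], 7.9],
  [[-0.016, -0.019, -0.04], 7.9],
  [[-0.016, -0.019, -0.04], 7.9],
  [[-0.016, -0.019, -0.03], 8],
  [[-0.016, -0.019, -0.02], 8],
  [[-0.0175, -0.019, -0.01], 8],
  [[0, 0, -0.02], 0],
  [[0, 0, -0.02], 0],
  [[0, 0, -0.015], 0],
  [[0, 0, -0.006], 0],
  [[0, 0, 0], 0],
  [[0, 0, 0], 0],
])

```text
clock: 21.4
tcp_pos: [0.5196, -0.04, 0.0406]
eef_rot: [2.065, 2.367, 0.001]
force: [-0.2, 0.4, -0.1]
opening: 0.085
finger_force: 0.0
```

```bash
python3 - <<'E'
from h import *
s=ctrl.read_state();print({k:np.round(s[k],4) for k in ('q','tcp_pos','eef_rot','force')})
r=s['eef_rot'];print('tooly',np.degrees(2*np.arctan2(r[1],r[0]))-90)
for c in ['wrist','top']:
  d=snap(c,c+'7.png')
  for n in ['drift_tail','drift_nose']:
    for r in ctrl.mark_of(n,c)[:1]: print(c,n,round(r['conf'],2),np.round(r['position'],4))
E
```

```text
{'q': array([-0.291 ,  0.4463,  1.8513,  0.    ,  0.8431, -0.427 ]), 'tcp_pos': array([ 0.5196, -0.04  ,  0.0406]), 'eef_rot': array([2.0649e+00, 2.3666e+00, 6.0000e-04]), 'force': array([-0.2042,  0.4233, -0.1119])}
tooly 7.7908926067810285
wrist drift_tail 0.77 [ 0.5181 -0.03    0.0224]
top drift_nose 0.42 [0.4955 0.1404 0.0093]
```

move_arm([
  [[-0.0005, 0, -0.0028], 0],
  [[0, 0, 0], 0],
  [[0, 0, 0], 0],
  [[0, 0, 0], 0],
  [[0, 0, 0], 0],
  [[0, 0, 0], 0],
  [[0, 0, 0], 0],
  [[0, 0, 0], 0],
  [[0, 0, 0], 0],
  [[0, 0, 0], 0],
], jaw=255, newtons=115)

```text
clock: 22.7
tcp_pos: [0.5188, -0.0399, 0.0376]
eef_rot: [2.065, 2.367, 0.0]
force: [-0.9, -0.3, 6.5]
opening: 0.0089
finger_force: 113.4
```

move_arm([
  [[0, 0, 0.003], 0],
  [[0, 0, 0.01], 0],
  [[0, 0, 0.02], 0],
  [[0, 0, 0.02], 0],
  [[0, 0, 0.015], 0],
  [[0, 0, 0], 0],
  [[0, 0, 0], 0],
  [[0, 0, 0], 0],
])

```text
clock: 23.5
tcp_pos: [0.5178, -0.0397, 0.1043]
eef_rot: [-2.064, -2.366, 0.001]
force: [0.1, 0.1, -3.0]
opening: 0.0093
finger_force: 112.9
```

```bash
python3 - <<'E'
from h import *
s=ctrl.read_state();print({k:np.round(s[k],4) for k in ('tcp_pos','eef_rot','force','wrist_torque')})
for c in ['scene','wrist','top']:
  d=snap(c,c+'8.png')
  for n in ['drift_tail','drift_nose','arbor_collar']:
    for r in ctrl.mark_of(n,c)[:1]: print(c,n,round(r['conf'],2),np.round(r['position'],4),proj(d,r['position'])[0].round())
E
```

```text
{'tcp_pos': array([ 0.5178, -0.0397,  0.1043]), 'eef_rot': array([-2.0644e+00, -2.3657e+00,  1.4000e-03]), 'force': array([ 0.1435,  0.134 , -3.0463]), 'wrist_torque': array([-0.168 , -0.0023, -0.0375])}
scene drift_tail 0.61 [ 0.5163 -0.0252  0.0896] [335. 213.]
scene drift_nose 0.91 [0.4937 0.1383 0.0774] [395. 253.]
scene arbor_collar 0.81 [ 0.6319 -0.3875  0.0675] [211. 167.]
wrist drift_tail 0.68 [ 0.52   -0.0295  0.0923] [283. 249.]
top drift_tail 0.18 [ 0.7854 -0.0785  0.0015] [258. 143.]
top arbor_collar 0.69 [ 0.6361 -0.3892  0.0684] [407. 205.]
```

move_arm([
  [[0.025, -0.001, 0], -6.5],
  [[0.03, -0.001, 0], -6.5],
  [[0.03, 0, -0.003], 0],
  [[0.03, 0, -0.004], 0],
  [[0.0325, 0, -0.006], 0],
  [[0, 0, 0], 0],
  [[0, 0, 0], 0],
  [[0, 0, 0], 0],
])

```text
clock: 24.9
tcp_pos: [0.6649, -0.0417, 0.0919]
eef_rot: [-2.319, -2.117, 0.002]
force: [0.3, 1.2, -2.8]
opening: 0.009
finger_force: 113.2
```

```bash
python3 - <<'E'
from h import *
s=ctrl.read_state();print({k:np.round(s[k],4) for k in ('tcp_pos','eef_rot','force','wrist_torque')})
r=s['eef_rot'];print('heading',np.degrees(2*np.arctan2(r[1],r[0])))
for c in ['scene','wrist','top']:
  d=snap(c,c+'9.png')
  for n in ['drift_tail','drift_nose','slot','spindle_face','sampler']:
    for r in ctrl.mark_of(n,c)[:1]: print(c,n,round(r['conf'],2),np.round(r['position'],4),proj(d,r['position'])[0].round())
f=[cv2.imread('pics/%s9.png'%c) for c in ('scene','wrist')]
A=cv2.resize(f[0][200:380,280:440],(400,450));B=cv2.resize(f[1][0:300,130:430],(400,450))
cv2.imwrite('pics/c9.png',cv2.convertScaleAbs(np.hstack([A,B]),alpha=1.6))
E
```

```text
{'tcp_pos': array([ 0.6649, -0.0417,  0.0919]), 'eef_rot': array([-2.3191e+00, -2.1171e+00,  1.8000e-03]), 'force': array([ 0.2568,  1.1999, -2.7602]), 'wrist_torque': array([-0.1911,  0.0006, -0.0367])}
heading -275.2130742503947
scene drift_tail 0.74 [ 0.6663 -0.0281  0.0747] [286. 247.]
scene drift_nose 0.8 [0.6788 0.1413 0.0657] [336. 303.]
scene slot 0.75 [0.6876 0.1916 0.0579] [351. 325.]
scene spindle_face 0.78 [0.6897 0.1986 0.1375] [358. 304.]
scene sampler 0.62 [ 0.6889  0.1956 -0.0026] [348. 342.]
wrist drift_tail 0.87 [ 0.6666 -0.0351  0.0811] [277. 255.]
top drift_nose 0.65 [0.6806 0.1376 0.0617] [153. 187.]
top slot 0.71 [0.6921 0.1969 0.0558] [125. 182.]
top spindle_face 0.6 [0.6862 0.1957 0.1421] [112. 179.]
top sampler 0.66 [6.912e-01 1.961e-01 1.000e-04] [133. 186.]
```

View pics/c9.png

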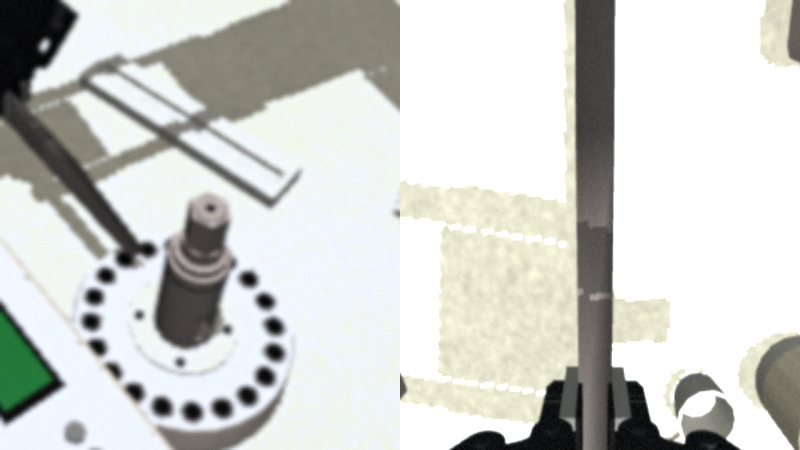

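The left crop shows the drift nose at (140,262), in front of the column and lined up with the slot direction. Now a slow entry.

move_arm([
  [[0.001, 0, -0.0015], 0],
  [[0.0007, 0.008, 0], 0],
  [[0.0007, 0.008, 0], 0],
  [[0.0007, 0.008, 0], 0],
  [[0.0005, 0.006, 0], 0],
  [[0.0005, 0.005, 0], 0],
  [[0.0004, 0.005, 0], 0],
  [[0.0004, 0.005, 0], 0],
  [[0, 0, 0], 0],
  [[0, 0, 0], 0],
])

```text
clock: 26.8
tcp_pos: [0.671, 0.0031, 0.0907]
eef_rot: [2.32, 2.118, -0.0]
force: [0.4, -0.5, -2.8]
opening: 0.0092
finger_force: 113.2
```

move_arm([
  [[0.0004, 0.004, 0], 0],
  [[0.0004, 0.004, 0], 0],
  [[0.0003, 0.004, 0], 0],
  [[0, 0, -0.0007], 0],
  [[0, 0, -0.0007], 0],
  [[0, 0, 0], 0],
  [[0, 0, 0], 0],
])

```text
clock: 27.5
tcp_pos: [0.6721, 0.0149, 0.0893]
eef_rot: [-2.32, -2.118, 0.0]
force: [-0.7, -0.2, -2.2]
opening: 0.009
finger_force: 113.2
```

move_arm([
  [[0.0003, 0.003, -0.0003], 0],
  [[0.0003, 0.003, -0.0003], 0],
  [[0.0003, 0.003, 0], 0],
  [[0.0002, 0.003, 0], 0],
  [[0.0003, 0.003, 0], 0],
  [[0.0003, 0.003, 0], 0],
  [[0, 0, 0], 0],
])

```text
clock: 28.2
tcp_pos: [0.6738, 0.0337, 0.0888]
eef_rot: [-2.32, -2.119, -0.0]
force: [-0.2, -0.1, -1.4]
opening: 0.0092
finger_force: 113.3
```

move_arm([
  [[0.0002, 0.002, 0], 0],
  [[0.0002, 0.002, 0], 0],
  [[0.0002, 0.002, 0], 0],
  [[0.0002, 0.002, 0], 0],
  [[0.0001, 0.002, 0], 0],
  [[0.0002, 0.002, 0], 0],
  [[0, 0, 0], 0],
])

```text
clock: 28.9
tcp_pos: [0.675, 0.0447, 0.0888]
eef_rot: [2.32, 2.118, -0.001]
force: [-0.1, -3.5, -2.2]
opening: 0.0091
finger_force: 113.4
```

move_arm([
  [[0.0001, 0.002, 0], 0],
  [[0.0002, 0.002, 0], 0],
  [[0.0002, 0.002, 0], 0],
  [[0.0002, 0.002, 0], 0],
  [[0.0002, 0.002, 0], 0],
  [[0.0002, 0.002, 0], 0],
  [[0.0002, 0.002, 0], 0],
  [[0.0002, 0.002, 0], 0],
  [[0, 0, 0], 0],
])

```text
clock: 29.8
tcp_pos: [0.6765, 0.0598, 0.0887]
eef_rot: [2.32, 2.117, -0.002]
force: [-0.1, -4.5, -1.6]
opening: 0.0088
finger_force: 113.3
```

move_arm([
  [[0.0003, 0.003, 0], 0],
  [[0.0003, 0.003, 0], 0],
  [[0.0002, 0.003, 0], 0],
  [[0.0003, 0.003, 0], 0],
  [[0.0003, 0.003, 0], 0],
  [[0.0003, 0.003, 0], 0],
  [[0.0002, 0.003, 0], 0],
  [[0, 0, 0], 0],
])

```text
clock: 30.6
tcp_pos: [0.6783, 0.0827, 0.0887]
eef_rot: [-2.32, -2.118, -0.001]
force: [-0.6, -0.9, -1.8]
opening: 0.0089
finger_force: 113.3
```

```bash
python3 - <<'E'
from h import *
for c in ['scene','wrist','top']:
  d=snap(c,c+'10.png')
  for n in ['drift_nose','arbor_hex','arbor_collar','drift_tail']:
    for r in ctrl.mark_of(n,c)[:2]: print(c,n,round(r['conf'],2),np.round(r['position'],4),proj(d,r['position'])[0].round())
E
```

```text
scene drift_nose 0.59 [0.6942 0.2644 0.0615] [378. 353.]
scene drift_nose 0.44 [ 0.6526 -0.1501  0.0023] [258. 235.]
scene arbor_hex 0.71 [ 0.6331 -0.3922  0.1064] [208. 155.]
scene arbor_hex 0.67 [0.6881 0.1954 0.06  ] [352. 326.]
scene arbor_collar 0.73 [ 0.6336 -0.3886  0.0659] [210. 167.]
scene arbor_collar 0.59 [0.6919 0.1944 0.1486] [357. 300.]
scene drift_tail 0.81 [0.6808 0.0914 0.0761] [318. 284.]
wrist drift_tail 0.93 [0.6811 0.0909 0.0752] [280. 250.]
top drift_nose 0.67 [ 0.7241 -0.086   0.0011] [261. 170.]
top arbor_hex 0.75 [ 0.6347 -0.3935  0.1053] [415. 204.]
top arbor_hex 0.47 [0.6914 0.1969 0.1831] [104. 173.]
top arbor_collar 0.61 [6.909e-01 1.949e-01 6.000e-04] [134. 186.]
top arbor_collar 0.57 [0.6852 0.1974 0.1499] [110. 179.]
top drift_tail 0.52 [0.6792 0.0954 0.0739] [173. 187.]
```

move_arm([
  [[0.0003, 0.003, 0], 0],
  [[0.0003, 0.003, 0], 0],
  [[0.0002, 0.003, 0], 0],
  [[0.0003, 0.003, 0], 0],
  [[0.0003, 0.003, 0], 0],
  [[0.0003, 0.003, 0], 0],
  [[0.0002, 0.003, 0], 0],
  [[0.0003, 0.003, 0], 0],
  [[0.0003, 0.003, 0], 0],
  [[0.0003, 0.003, 0], 0],
  [[0.0002, 0.003, 0], 0],
  [[0.0002, 0.002, 0], 0],
  [[0.0002, 0.002, 0], 0],
  [[0, 0, 0], 0],
  [[0, 0, 0], 0],
])

```text
clock: 32.85
tcp_pos: [0.6817, 0.1198, 0.0887]
eef_rot: [-2.32, -2.118, -0.001]
force: [0.2, 0.4, -2.0]
opening: 0.0087
finger_force: 113.3
```

```bash
python3 - <<'E'
from h import *
s=ctrl.read_state();print({k:np.round(s[k],4) for k in ('tcp_pos','force','wrist_torque')})
d=snap('scene','scene11.png')
for n in ['drift_nose','arbor_collar','drift_tail']:
    for r in ctrl.mark_of(n,'scene')[:2]: print(n,round(r['conf'],2),np.round(r['position'],4),proj(d,r['position'])[0].round())
f=d['frame'];cv2.imwrite('pics/c11.png',cv2.resize(cv2.convertScaleAbs(f[240:370,290:430],alpha=1.6),None,fx=4,fy=4,interpolation=cv2.INTER_CUBIC))
E
```

```text
{'tcp_pos': array([0.6817, 0.1198, 0.0887]), 'force': array([ 0.1973,  0.4056, -1.9832]), 'wrist_torque': array([ 0.0447, -0.0312, -0.017 ])}
drift_nose 0.73 [0.6987 0.2996 0.059 ] [391. 370.]
drift_nose 0.66 [0.6892 0.1923 0.153 ] [357. 297.]
arbor_collar 0.93 [0.687  0.1947 0.1544] [359. 297.]
arbor_collar 0.89 [ 0.6323 -0.3904  0.0665] [210. 167.]
drift_tail 0.87 [0.6806 0.1344 0.073 ] [333. 299.]
```

move_arm([
  [[0, 0, 0], 0],
  [[0, 0, 0], 0],
  [[0, 0, 0], 0],
  [[0, 0, 0], 0],
  [[0, 0, 0], 0],
  [[0, 0, 0], 0],
], jaw=100)

```text
clock: 33.65
tcp_pos: [0.6818, 0.119, 0.0888]
eef_rot: [2.32, 2.118, 0.0]
force: [0.2, -0.1, 0.3]
opening: 0.0519
finger_force: 0.0
```

move_arm([
  [[0, 0, 0.005], 0],
  [[0, 0, 0.015], 0],
  [[0, 0, 0.03], 0],
  [[0, -0.02, 0.03], 0],
  [[0, -0.03, 0.03], 0],
  [[-0.03, -0.04, 0.02], 0],
  [[-0.03, -0.04, 0], 0],
  [[0, 0, 0], 0],
  [[0, 0, 0], 0],
])

```text
clock: 34.55
tcp_pos: [0.6238, -0.0091, 0.219]
eef_rot: [2.322, 2.114, 0.002]
force: [1.1, -0.0, -0.0]
opening: 0.0521
finger_force: 0.0
```

```bash
python3 - <<'E'
from h import *
s=ctrl.read_state();print({k:np.round(s[k],4) for k in ('tcp_pos','force')})
for c in ['scene','wrist','top']:
  d=snap(c,c+'12.png')
  for n in ['drift_nose','arbor_hex','arbor_collar','drift_tail']:
    for r in ctrl.mark_of(n,c)[:2]: print(c,n,round(r['conf'],2),np.round(r['position'],4),proj(d,r['position'])[0].round())
  if c=='scene':
    f=d['frame'];cv2.imwrite('pics/c12.png',cv2.resize(cv2.convertScaleAbs(f[250:390,290:430],alpha=1.6),None,fx=4,fy=4,interpolation=cv2.INTER_CUBIC))
E
```

```text
{'tcp_pos': array([ 0.6238, -0.0091,  0.219 ]), 'force': array([ 1.1053, -0.0289, -0.0341])}
scene drift_nose 0.72 [0.6885 0.1952 0.1514] [359. 298.]
scene drift_nose 0.69 [0.6994 0.2999 0.0639] [392. 369.]
scene arbor_hex 0.81 [ 0.6345 -0.3919  0.1038] [207. 156.]
scene arbor_hex 0.59 [0.6852 0.1906 0.1909] [361. 282.]
scene arbor_collar 0.74 [0.6889 0.1922 0.1533] [357. 297.]
scene arbor_collar 0.72 [ 0.6354 -0.3881  0.0657] [210. 168.]
scene drift_tail 0.87 [0.6802 0.1349 0.0747] [333. 298.]
scene drift_tail 0.66 [0.6861 0.196  0.0598] [353. 325.]
wrist arbor_collar 0.59 [ 0.7236 -0.0873 -0.0011] [360. 236.]
wrist drift_tail 0.77 [0.6878 0.1294 0.0744] [340.  28.]
top drift_nose 0.55 [0.6984 0.2999 0.0628] [ 73. 179.]
top arbor_hex 0.66 [ 0.6369 -0.3934  0.1086] [415. 203.]
top arbor_hex 0.48 [0.6879 0.1935 0.192 ] [104. 174.]
top arbor_collar 0.74 [ 0.6349 -0.3932  0.072 ] [409. 206.]
top arbor_collar 0.55 [0.6862 0.1962 0.156 ] [109. 178.]
top drift_tail 0.32 [ 0.6489 -0.1524  0.0013] [292. 203.]
```

View pics/c12.png

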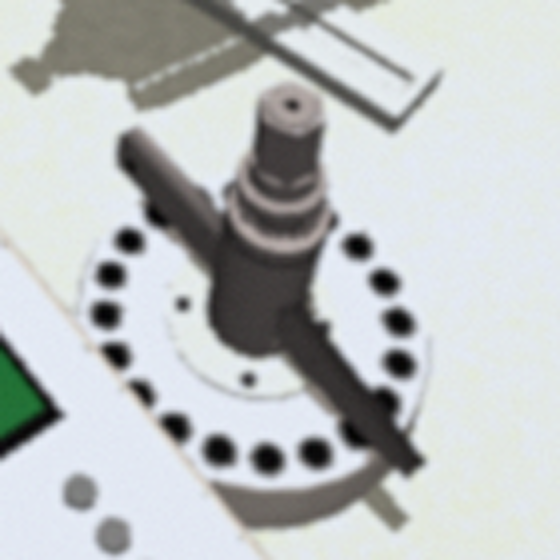

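The picture shows the arbor standing upright in the spindle with its head at (290,108) and its collar about 14 mm up. The drift lies level through the slot from (130,150) to (415,465). The hand is clear.

```bash
python3 -c "
from station import ctrl
print(ctrl.job_done())"
```

```text
the job is handed in; nothing more can be done
None
```

The job is handed in: the arbor was seated with a twisting push and let go, then jacked loose, and it now stands upright on the drift in the slot with its collar about 14 mm above the face; no verdict came back.

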